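# Stock the jar keeper and snap its cover shut

### The arm

A 6-joint arm with a two-finger parallel gripper is mounted at the origin on the work surface. World frame = base frame: x ahead of the robot, y to its left, z up, the work surface at z = 0. Lengths are in m, angles in rad, forces in N, time in s.
With the tool pointing down it reaches from about 0.25 to 0.775 m from the base axis. Payload 8.9 kg.
Tool frame: the origin (TCP) lies at the very end of the fingers, on their centre line; the grasp point (between the pads) lies 19 mm behind it (r.tcp_to_grasp is the distance from the TCP to the grasp point, in m); z points along the fingers, y is the line along which they close (so a half turn about z gives the same grasp; the last joint's range is limited). The gripper opens to 85 mm and grips with 20 to 120 N. Pads are 22 mm wide; open, the fingers measure 114 mm over their backs; the gripper's body (76 mm by 85 mm) begins 54 mm behind the grasp point. The pads swing forward as they close: fully open they stand 13 mm farther back than shut.
Start: joints at [-1.486, 0.291, -0.153, 1.127, 0, 1.431], TCP at [0.117, -0.512, 0.208] pointing down, gripper open.
Joint ranges: [-2.52, 2.52], [-0.91, 1.74], [-1.3, 1.37], [-1.96, 2.02], [-1.52, 1.47], [-3.14, 3.14]. Speed limits (rad/s): [2.22, 2.22, 2.79, 3.14, 3.14, 3.14].

### API

Orientations are given as a unit quaternion [x, y, z, w].
In Python, from workcell import r, capture, get_calibration gives the robot as it stands.
- The arm moves only by the tool arm_command, never from a script. Its argument "steps" is a list of rows, each a list of 6 numbers: the shift along the tool's x, y, z in units of 400 mm (1.0 is 400 mm), then the turn, a rotation vector about the tool's x, y, z in units of 360 degrees (1.0 is 360 degrees). A call has 1 to 8 rows; each row shifts and turns the commanded pose from where the row before left it, along the tool's axes as they then stand; what a row does not reach is not made up. A row lasts 1/8 s, in which the tool goes at most 62.5 mm and 10.7 degrees, less where a joint would pass 70% of its speed; a pose out of reach is approached as far as the arm can. A call with a number of a shift or a turn outside -1 to 1 is refused whole. A call with a gripper value outside its range is refused whole. "hand" is the opening, from 0 (shut) to 1 (fully open), set as the call begins (left out, the last holds). The fingers move at their own pace and stop on an object; "squeeze" is the grip in N (left out, the last holds). Time passes only in rows, so rows that do not move let the fingers close. It gives the time, the measured TCP pose, the force, the opening and the grip force at its end, in the units of the state.
- r.state(): the state, without advancing time (a new reading comes with each control period).
- capture(name): name is "scene" or "top" or "wrist"; returns the picture (420x560x3 uint8, red, green, blue); there is no depth.
- get_calibration(name): a dict with "camera_matrix" (3x3 intrinsics, pixels), "R" (3x3) and "t" (3): a world point X has camera coordinates R X + t; the wrist camera has in their place "mount" (4x4, takes a point from camera to tool coordinates, whose origin is the TCP and whose axes are the flange's). Camera axes: x right, y down, z forward; pixel columns grow to the right and rows downward; lengths in m; the calibration is good to about 2 mm. A picture is of the moment at which its call begins: read the wrist's pose just before it. get_calibration takes no time and is no camera call.
- r.sign_off(): hands the job in; it is judged then, once.
The state is a dict: "time_s": time; "joints": joint angles; "joint_velocities": joint speeds; "tau": joint torques, N m; "position": TCP position; "ee_rot": TCP orientation; "wrist_force": force on the tool from outside, world axes, zero at the start; "ft_torque": the same for the moment, N m; "grip_width": finger opening in m; "grip_force": force on a finger pad.
Only numpy, scipy, OpenCV 4.12 (cv2) and the standard library are available. Lean on these libraries where they do the work, as an engineer would, in place of code of your own. Each camera call takes 0.05 s, during which the arm holds its last target. There are 200 camera calls.

### The job

Fill the two empty pockets of the jar keeper with the two short spare jars from the counter, standing upright and fully down, and leave the jars already stored in place. Then lower its clear hinged cover under control, without letting it fall, and press down on it gently until it snaps fully shut. Leave the tall jar and all the other things where they stand.

Things in the scene. Friction and masses are not known exactly. Their poses are not given: they have to be found in the camera images.
- keeper: Jar keeper, fixed: an oak block 162 (x) x 214 (y) x 26 mm (z) with six square pockets, 46 mm wide and 18 mm deep, in two rows of three (68 mm pitch). Origin: centre of its underside. Its clear cover is hinged along its +x rim and the catch is on its -x face. Four pockets hold a jar, two are empty; which two varies.
- lid (a joint): Cover angle in rad: 0 fully closed, 1.8 open on its stop (past upright). Free hinge: above about 1.05 it falls back open, below that it falls shut unless held. Lowered without pressing it rests ajar at 0.05 to 0.08 on a sprung snap catch at its front; about 10 N pushed down at the front of its top snaps it to 0, where it stays.
- lid_hinge (a point): Middle of the hinge line (along the keeper's y axis), on the keeper's +x rim, 27 mm above the table.
- lid_tab (a point): Grip point on the pull tab: a dark wood tab 24 mm wide (along the hinge), 10 mm thick, sticking 45 mm straight out of the middle of the cover's front wall; the point is 30 mm out from that wall. It turns with the cover; in the cover's frame (the keeper's axes when closed) it lies 192 mm to -x and 38 mm up from lid_hinge.
- lid_press (a point): Point on the outer face of the cover's top, 22 mm behind its front edge, on the midline; when closed 95 mm above the table.
- lid_top (a point): Centre of the outer face of the flat top panel of the cover, turning with it. The cover is a frosted clear plastic hood with oak edging, 162 x 214 x 68 mm, walls 4 mm, about 0.4 kg; closed, its top is 95 mm above the table.
- pocket0 (a point): Centre of the floor of pocket 0 of the keeper, 8 mm above the table, 18 mm below the block's upper face; at (-42, -68) mm in the keeper's frame. z up.
- pocket1 (a point): Centre of the floor of pocket 1 of the keeper, 8 mm above the table, 18 mm below the block's upper face; at (-42, 0) mm in the keeper's frame. z up.
- pocket2 (a point): Centre of the floor of pocket 2 of the keeper, 8 mm above the table, 18 mm below the block's upper face; at (-42, 68) mm in the keeper's frame. z up.
- pocket3 (a point): Centre of the floor of pocket 3 of the keeper, 8 mm above the table, 18 mm below the block's upper face; at (26, -68) mm in the keeper's frame. z up.
- pocket4 (a point): Centre of the floor of pocket 4 of the keeper, 8 mm above the table, 18 mm below the block's upper face; at (26, 0) mm in the keeper's frame. z up.
- pocket5 (a point): Centre of the floor of pocket 5 of the keeper, 8 mm above the table, 18 mm below the block's upper face; at (26, 68) mm in the keeper's frame. z up.
- spare_a: One of the two spare short jars, loose and upright on the counter: glass with a steel cap, 40 mm diameter, 72 mm tall, about 0.14 kg. Origin: centre of its underside; z is its axis.
- spare_b: One of the two spare short jars, loose and upright on the counter: glass with a steel cap, 40 mm diameter, 72 mm tall, about 0.14 kg. Origin: centre of its underside; z is its axis.
- jar0: A short jar already stored in a pocket of the keeper, just like the spares: 40 mm diameter, 72 mm tall. Origin: centre of its underside.
- jar1: A short jar already stored in a pocket of the keeper, just like the spares: 40 mm diameter, 72 mm tall. Origin: centre of its underside.
- jar2: A short jar already stored in a pocket of the keeper, just like the spares: 40 mm diameter, 72 mm tall. Origin: centre of its underside.
- jar3: A short jar already stored in a pocket of the keeper, just like the spares: 40 mm diameter, 72 mm tall. Origin: centre of its underside.
- tall_jar: Bystander: a tall jar, 40 mm diameter, 118 mm tall (too tall for the cover), standing among the spare jars. Origin: centre of its underside.
- clip_jar: Bystander: clip-top glass jar, 100 mm diameter, 140 mm tall. Origin: centre of its underside.
- can: Bystander: food can, 74 mm diameter, 105 mm tall. Origin: centre of its underside.
- sauce: Bystander: sauce bottle, 68 mm diameter, 200 mm tall. Origin: centre of its underside.
- mug: Bystander: white mug, 80 mm diameter, 90 mm tall. Origin: centre of its underside.
- bowl: Bystander: white bowl, 120 mm diameter, 50 mm tall. Origin: centre of its underside.
Mind the look-alikes: they are no part of the job. Leave any black, purple or turquoise look-alike of the spare_b alone.

How it is judged:
On the way:
1. both spare jars stand fully down in pockets of the keeper while the cover is still open ((horizontal distance between spare_a and pocket0 below 0.009 m or horizontal distance between spare_a and pocket1 below 0.009 m or horizontal distance between spare_a and pocket2 below 0.009 m or horizontal distance between spare_a and pocket3 below 0.009 m or horizontal distance between spare_a and pocket4 below 0.009 m or horizontal distance between spare_a and pocket5 below 0.009 m) and z of each of spare_a, spare_b in the frame of pocket0 below 0.006 m and angle between each of spare_a, spare_b's own z axis and vertical below 0.12 rad and (horizontal distance between spare_b and pocket0 below 0.009 m or horizontal distance between spare_b and pocket1 below 0.009 m or horizontal distance between spare_b and pocket2 below 0.009 m or horizontal distance between spare_b and pocket3 below 0.009 m or horizontal distance between spare_b and pocket4 below 0.009 m or horizontal distance between spare_b and pocket5 below 0.009 m) and value of joint lid above 0.8 rad), for 0.2 s.
At the end, for the whole second after the job is handed in: All six short jars (two spares and the four stored ones) stand in pockets: within 9 mm of a pocket's centre, underside within 6 mm of its floor, within 0.12 rad of upright. The cover is snapped shut: joint lid below 0.03 rad and at rest ((horizontal distance between spare_a and pocket0 below 0.009 m or horizontal distance between spare_a and pocket1 below 0.009 m or horizontal distance between spare_a and pocket2 below 0.009 m or horizontal distance between spare_a and pocket3 below 0.009 m or horizontal distance between spare_a and pocket4 below 0.009 m or horizontal distance between spare_a and pocket5 below 0.009 m) and z of each of spare_a, spare_b, jar0, jar1, jar2, jar3 in the frame of pocket0 below 0.006 m and angle between each of spare_a, spare_b, jar0, jar1, jar2, jar3's own z axis and vertical below 0.12 rad and (horizontal distance between spare_b and pocket0 below 0.009 m or horizontal distance between spare_b and pocket1 below 0.009 m or horizontal distance between spare_b and pocket2 below 0.009 m or horizontal distance between spare_b and pocket3 below 0.009 m or horizontal distance between spare_b and pocket4 below 0.009 m or horizontal distance between spare_b and pocket5 below 0.009 m) and (horizontal distance between jar0 and pocket0 below 0.009 m or horizontal distance between jar0 and pocket1 below 0.009 m or horizontal distance between jar0 and pocket2 below 0.009 m or horizontal distance between jar0 and pocket3 below 0.009 m or horizontal distance between jar0 and pocket4 below 0.009 m or horizontal distance between jar0 and pocket5 below 0.009 m) and (horizontal distance between jar1 and pocket0 below 0.009 m or horizontal distance between jar1 and pocket1 below 0.009 m or horizontal distance between jar1 and pocket2 below 0.009 m or horizontal distance between jar1 and pocket3 below 0.009 m or horizontal distance between jar1 and pocket4 below 0.009 m or horizontal distance between jar1 and pocket5 below 0.009 m) and (horizontal distance between jar2 and pocket0 below 0.009 m or horizontal distance between jar2 and pocket1 below 0.009 m or horizontal distance between jar2 and pocket2 below 0.009 m or horizontal distance between jar2 and pocket3 below 0.009 m or horizontal distance between jar2 and pocket4 below 0.009 m or horizontal distance between jar2 and pocket5 below 0.009 m) and (horizontal distance between jar3 and pocket0 below 0.009 m or horizontal distance between jar3 and pocket1 below 0.009 m or horizontal distance between jar3 and pocket2 below 0.009 m or horizontal distance between jar3 and pocket3 below 0.009 m or horizontal distance between jar3 and pocket4 below 0.009 m or horizontal distance between jar3 and pocket5 below 0.009 m) and value of joint lid below 0.03 rad and velocity of joint lid between -0.1 and 0.1 rad/s); the robot touches nothing.
It fails at once if the cover falls: it closes faster than 2 rad/s while still more than 0.13 rad open (velocity of joint lid below -2 rad/s and value of joint lid above 0.13 rad).
It fails at once if the cover's top panel is pressed with more than 70 N (contact force between lid_c0 and anything else above 70 N).
It fails at once if a stored jar is taken out of its pocket (moved more than 20 mm) (distance of any of jar0, jar1, jar2, jar3 from where it was at the start of the episode above 0.02 m).
It fails at once if a bystander is pushed more than 40 mm or tipped over (distance of any of tall_jar, clip_jar, can, sauce, mug, bowl from where it was at the start of the episode above 0.04 m or angle between any of tall_jar, clip_jar, can, sauce, mug, bowl's own z axis and vertical above 0.6 rad).
It also fails if it takes over 72 s, if anything falls off the work surface, if the arm or the gripper's body presses on something with over 40 N, if the wrist force passes 120 N, or if a joint passes its speed limit or range.

## Working session

There is one attempt and no reset: what is moved stays moved. The work goes in short steps, Python scripts to look and compute and a tool call to move; the robot and the scene stay as the last step left them, time stands still between calls to the robot, and variables do not carry over. Pictures are saved under pics/ and viewed, at most 10 in all, crops included, and the job is handed in when it is done.

Besides the shell and the picture viewer there is one more tool, called after ">>>" as name(argument=value, ...), one argument or row to a line, values as JSON. arm_command: Moves the arm, as the interface text tells. Its arguments: {"type":"object","properties":{"steps":{"type":"array"},"hand":{"type":"number"},"squeeze":{"type":"number"}},"required":["steps"]}

```bash
ls; mkdir -p pics; python3 - <<'E'
from workcell import r,capture,get_calibration
import cv2,numpy as np
for n in("scene","top"):
    cv2.imwrite(f"pics/{n}0.png",cv2.resize(capture(n)[:,:,::-1],(800,600),interpolation=cv2.INTER_CUBIC))
    c=get_calibration(n);print(n,np.round(c["camera_matrix"],1).tolist(),np.round(-c["R"].T@c["t"],3),np.round(c["R"],2).tolist())
c=get_calibration("wrist");print({k:np.round(v,3).tolist() for k,v in c.items()})
print(r.state(),r.tcp_to_grasp)
E
```

```text
pics
scene [[470.9, 0.0, 276.1], [0.0, 470.9, 206.0], [0.0, 0.0, 1.0]] [ 1.054 -0.514  1.121] [[0.76, 0.65, -0.01], [0.54, -0.63, -0.56], [-0.37, 0.42, -0.83]]
top [[502.2, 0.0, 278.0], [0.0, 502.2, 216.2], [0.0, 0.0, 1.0]] [ 0.303 -0.01   1.577] [[0.0, -1.0, 0.0], [-0.99, -0.01, -0.17], [0.17, -0.0, -0.99]]
{'camera_matrix': [[304.311, 0.0, 274.481], [0.0, 304.311, 209.79], [0.0, 0.0, 1.0]], 'mount': [[-0.0, -0.947, -0.322, 0.082], [1.0, -0.0, -0.0, -0.001], [0.0, -0.322, 0.947, -0.166], [0.0, 0.0, 0.0, 1.0]]}
{'time_s': 0.1, 'joints': array([-1.48629545e+00,  2.91210186e-01, -1.53993125e-01,  1.12667122e+00,
        1.95854327e-05,  1.43149426e+00]), 'joint_velocities': array([ 4.19448483e-04, -6.33028168e-04,  2.87161206e-03,  1.54702248e-03,
       -3.23678050e-05, -4.13926786e-04]), 'tau': array([ 8.31947218e-04, -5.37977028e+01,  3.31920218e+01,  9.20716440e-03,
       -2.11663055e-04,  1.45564542e-06]), 'position': array([ 0.11649577, -0.5115299 ,  0.20751842]), 'ee_rot': array([ 9.93745417e-01,  1.11668061e-01,  2.45589298e-05, -5.38632193e-04]), 'wrist_force': array([-0.2598312 , -0.03717884, -0.69137977]), 'ft_torque': array([ 0.00174475, -0.00251702,  0.06183388]), 'grip_force': 0.0, 'grip_width': 0.08555014138570469} 0.0187
```

View pics/scene0.png

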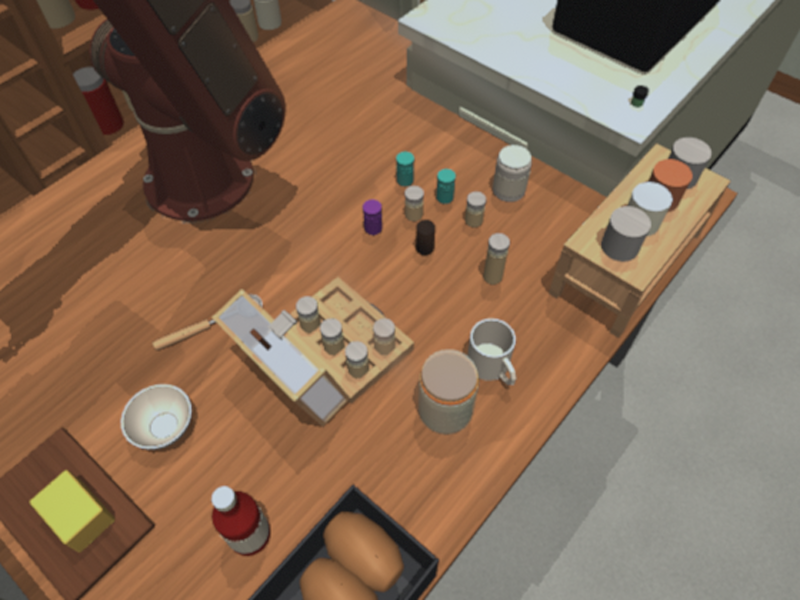

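View pics/top0.png

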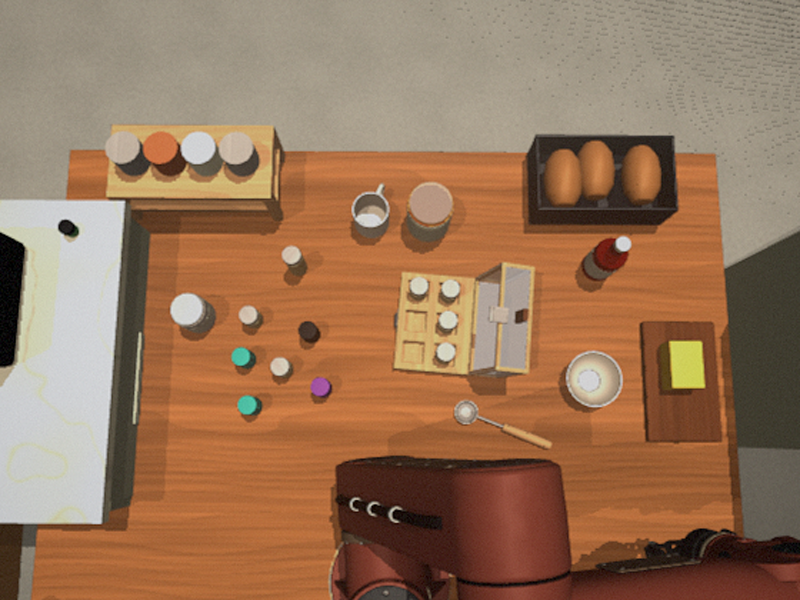

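The top view (up = +x, left = +y) shows two short spares at (250,315) and (281,367), and the tall jar at (291,255). The keeper's hinge side faces -y. The empty pockets are the front middle (414,321) and front bottom (411,353), so pockets 1 and 0. I'll enlarge a crop to read positions more precisely.

```bash
cat > h.py <<'E'
import numpy as np,cv2
from workcell import r,capture,get_calibration
from scipy.spatial.transform import Rotation as R
def ray(name,uv,z,st=None):
    c=get_calibration(name);K=c["camera_matrix"]
    d=np.linalg.solve(K,[uv[0],uv[1],1.])
    if name=="wrist":
        Rt=R.from_quat(st["ee_rot"]).as_matrix();M=np.array(c["mount"])
        o=st["position"]+Rt@M[:3,3];d=Rt@M[:3,:3]@d
    else:
        Rc=np.array(c["R"]);o=-Rc.T@c["t"];d=Rc.T@d
    return o+d*(z-o[2])/d[2]
def rel(pos,quat=None):
    "remaining shift (units 400mm) and rotvec (units 360deg) in present tool frame"
    s=r.state();T=R.from_quat(s["ee_rot"])
    p=T.inv().apply(np.array(pos)-s["position"])/.4
    w=(T.inv()*R.from_quat(quat)).as_rotvec()/(2*np.pi) if quat is not None else 0
    return np.round(p,4),np.round(w,4)
E
python3 - <<'E'
from h import *
im=capture("top")[:,:,::-1]
cv2.imwrite("pics/t1.png",cv2.resize(im[165:295,150:390],(800,433),interpolation=cv2.INTER_CUBIC))
cv2.imwrite("pics/t2.png",cv2.resize(im[175:275,265:385],(720,600),interpolation=cv2.INTER_CUBIC))
E
```

```text
(no output)
```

View pics/t1.png

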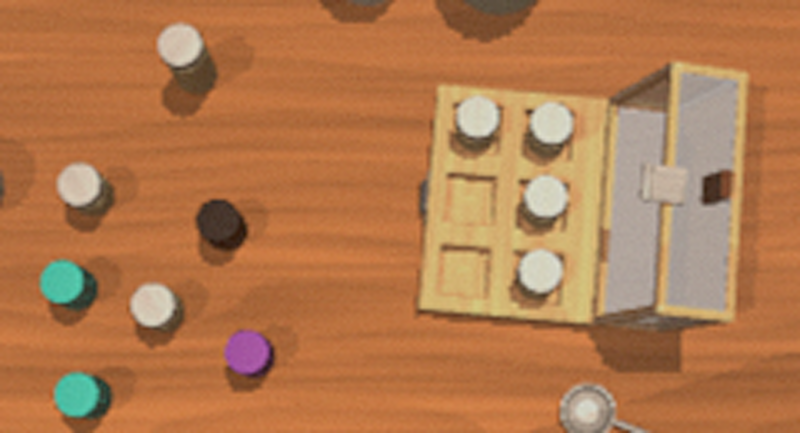

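View pics/t2.png

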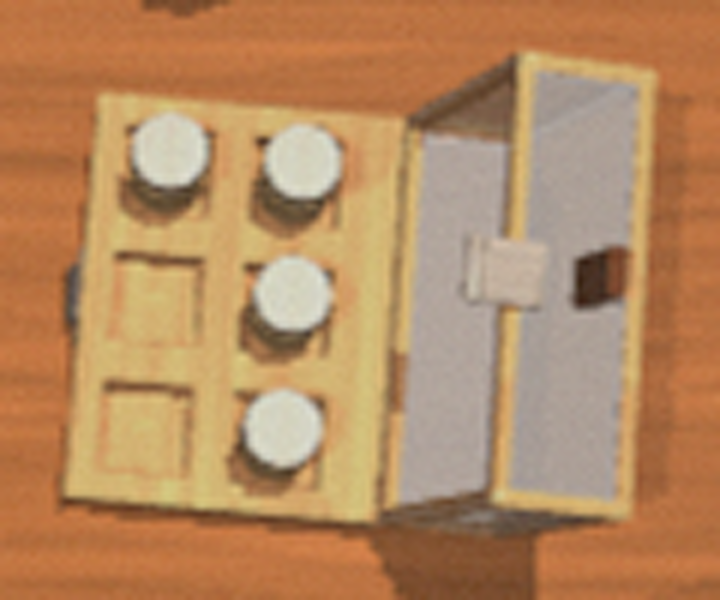

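The t1 crop shows spare caps centred at (79,185) and (153,306). In t2, the stored caps are at (170,151), (301,162), (292,295) and (283,429), and the block corners at (101,93), (65,497), (380,522) and (405,120). The tab end is near (600,277).

```bash
python3 - <<'E'
from h import *
t1=lambda p:(np.array(p)+.5)*130/433-.5+[150,165]
t2=lambda p:(np.array(p)+.5)/6-.5+[265,175]
for p,z in(((79,185),.072),((153,306),.072),((181,45),.118),((220,222),.072),((65,283),.072)):print(np.round(ray("top",t1(p),z),4))
def fit(L,W):
    L=np.array(L);W=np.array(W)
    l=L[:,0]+1j*L[:,1];w=W[:,0]+1j*W[:,1]
    a=np.sum((w-w.mean())*np.conj(l-l.mean()));a/=abs(a);t=w.mean()-a*l.mean()
    print("yaw",np.angle(a),"t",t,"res mm",np.round(abs(w-a*l-t)*1e3,1));return a,t
caps=[ray("top",t2(p),.08) for p in((170,151),(301,162),(292,295),(283,429))]
a,t=fit([(-.042,.068),(.026,.068),(.026,0),(.026,-.068)],caps)
cor=[ray("top",t2(p),.026) for p in((101,93),(65,497),(380,522),(405,120))]
fit([(-.081,.107),(-.081,-.107),(.081,-.107),(.081,.107)],cor)
pk=[ray("top",t2(p),.026) for p in((117,252),(204,258),(195,347),(107,343),(106,383),(98,472),(184,478),(192,388))]
print("p1",np.mean(pk[:4],0),"p0",np.mean(pk[4:],0))
for n,x,y in(("p0",-.042,-.068),("p1",-.042,0),("tab",.081+.0806,0),("hinge",.081,0)):print(n,a*(x+1j*y)+t)
print("tab end px",ray("top",t2((600,277)),.215))
E
```

```text
[0.551  0.3054 0.072 ]
[0.4409 0.2343 0.072 ]
[0.6712 0.2095 0.118 ]
[0.5176 0.176  0.072 ]
[0.4613 0.3144 0.072 ]
yaw -1.6509571282867994 t (0.5433738427675305-0.09311021109064097j) res mm [0.7 0.7 0.3 0.3]
yaw -1.649751247868659 t (0.5438785635392283-0.09441657893029307j) res mm [0.6 0.3 0.9 1.2]
p1 [ 0.54669178 -0.0516604   0.026     ] p0 [ 0.47848283 -0.04614705  0.026     ]
p0 (0.4789553506083618-0.04579998103477338j)
p1 (0.5467369919332763-0.05124507968407611j)
tab (0.5304337259774229-0.25419128812161434j)
hinge (0.5368877693764493-0.17385010737473033j)
tab end px [ 0.52868947 -0.25023099  0.215     ]
```

>>> arm_command(
  steps=[
    [0,0,-0.03,0,0,-0.029],
    [0,0,-0.03,0,0,-0.029],
    [0,0,-0.03,0,0,-0.029],
    [0,0,-0.03,0,0,-0.029],
    [0,0,-0.03,0,0,-0.029],
    [0,0,-0.03,0,0,-0.029],
    [0,0,-0.03,0,0,-0.029],
    [0,0,-0.03,0,0,-0.029],
  ],
  hand=1,
  squeeze=30,
)

```text
time_s: 1.15
position: [0.1165, -0.5117, 0.3042]
ee_rot: [0.665, 0.747, 0.0, -0.0]
wrist_force: [-0.0, -0.2, 0.2]
grip_width: 0.0854
grip_force: 0.0
```

>>> arm_command(
  steps=[
    [0,0,0,0,0,-0.024],
    [0,0,0,0,0,-0.024],
    [0,0,0,0,0,-0.024],
    [0,0,0,0,0,-0.0227],
    [0,0,0,0,0,0],
  ],
)

```text
time_s: 1.78
position: [0.1165, -0.5118, 0.3038]
ee_rot: [0.42, 0.908, 0.0, -0.0]
wrist_force: [-0.2, -0.1, -1.0]
grip_width: 0.0854
grip_force: 0.0
```

```bash
cat >> h.py <<'E'
def q(phi):  # tool down, tool y at world angle phi
    y=np.array([np.cos(phi),np.sin(phi),0]);z=np.array([0,0,-1.]);return R.from_matrix(np.c_[np.cross(y,z),y,z]).as_quat()
D=-1.6505+.785+np.pi/2
E
python3 - <<'E'
from h import *
print(D,r.state()["time_s"],r.state()["position"],rel([.551,.3055,.30],q(D)))
E
```

```text
0.7052963267948965 1.775 [ 0.11651168 -0.51175998  0.30378078] (array([0.8528, 2.1511, 0.0105]), array([ 0.    , -0.0001, -0.0001]))
```

>>> arm_command(
  steps=[
    [0.0474,0.1195,0,0,0,0],
    [0.0474,0.1195,0,0,0,0],
    [0.0474,0.1195,0,0,0,0],
    [0.0474,0.1195,0,0,0,0],
    [0.0474,0.1195,0,0,0,0],
    [0.0474,0.1195,0,0,0,0],
    [0.0474,0.1195,0,0,0,0],
    [0.0474,0.1195,0,0,0,0],
  ],
)

```text
time_s: 2.78
position: [0.3097, -0.1469, 0.3041]
ee_rot: [0.421, 0.907, -0.0, 0.0]
wrist_force: [0.4, -0.9, -0.8]
grip_width: 0.0855
grip_force: 0.0
```

>>> arm_command(
  steps=[
    [0.0474,0.1195,0,0,0,0],
    [0.0474,0.1195,0,0,0,0],
    [0.0474,0.1195,0,0,0,0],
    [0.0474,0.1195,0,0,0,0],
    [0.0474,0.1195,0,0,0,0],
    [0.0474,0.1195,0,0,0,0],
    [0.0474,0.1195,0,0,0,0],
    [0.0474,0.1195,0.05,0,0,0],
  ],
)

```text
time_s: 3.78
position: [0.5033, 0.217, 0.2848]
ee_rot: [0.421, 0.907, 0.001, 0.001]
wrist_force: [0.7, 0.4, -0.2]
grip_width: 0.0854
grip_force: 0.0
```

>>> arm_command(
  steps=[
    [0.0474,0.1195,0.1,0,0,0],
    [0.0474,0.1195,0.1,0,0,0],
    [0,0,0.1,0,0,0],
    [0,0,0,0,0,0],
  ],
)

```text
time_s: 4.28
position: [0.5458, 0.3016, 0.164]
ee_rot: [0.42, 0.907, -0.003, -0.002]
wrist_force: [-0.6, -0.7, 0.9]
grip_width: 0.085
grip_force: 0.0
```

```bash
python3 - <<'E'
from h import *
s=r.state();im=capture("wrist")[:,:,::-1]
c=get_calibration("wrist");M=np.array(c["mount"]);T=R.from_quat(s["ee_rot"]).as_matrix()
p=M[:3,:3].T@(T.T@(np.array([.551,.3055,.072])-s["position"])-M[:3,3]);print("expected px",(c["camera_matrix"]@p/p[2])[:2])
print(s["time_s"],s["position"],rel([.551,.3055,.026],q(D)))
cv2.imwrite("pics/w1.png",cv2.resize(im,(800,600)))
E
```

```text
expected px [282.81140171 206.11401908]
4.275 [0.54576729 0.30157918 0.16400805] (array([0.0005, 0.0143, 0.3517]), array([-0.0004, -0.0001, -0.0003]))
```

View pics/w1.png

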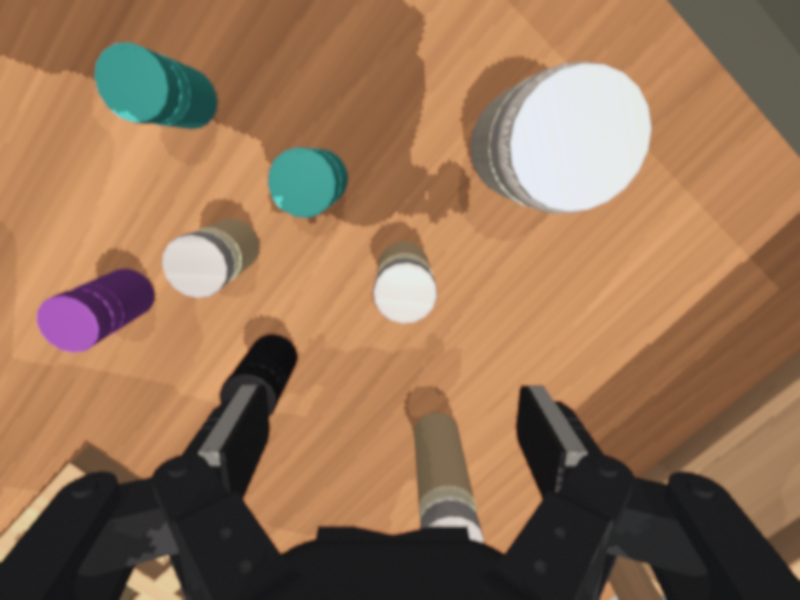

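The wrist view shows spare A's cap at (405,292), about 1 mm from where I predicted it. Spare B is at (198,265) and the tall jar is well clear. I'll descend.

>>> arm_command(
  steps=[
    [0.002,0.0143,0.05,0,0,0],
    [0,0,0.1,0,0,0],
    [0,0,0.1,0,0,0],
    [0,0,0.06,0,0,0],
    [0,0,0.035,0,0,0],
    [0,0,0,0,0,0],
  ],
)

```text
time_s: 5.08
position: [0.5525, 0.3064, 0.0302]
ee_rot: [0.42, 0.908, 0.0, 0.0]
wrist_force: [-0.1, -0.7, 0.8]
grip_width: 0.0852
grip_force: 0.0
```

```bash
python3 - <<'E'
from h import *
s={"position":np.array([0.54576729,0.30157918,0.16400805]),"ee_rot":q(D)}
for p in((405,292),(198,265)):print(ray("wrist",np.array(p)/1.42857,.072,s))
print(r.state()["position"],rel([.551,.3055,.026],q(D)))
E
```

```text
[0.55099389 0.30735725 0.072     ]
[0.44326154 0.23845974 0.072     ]
[0.55250242 0.30643534 0.03020025] (array([ 0.0007, -0.0044,  0.0105]), array([ 0.0001,  0.    , -0.0001]))
```

>>> arm_command(
  steps=[
    [0.001,0,0.008,0,0,0],
    [0,0,0,0,0,0],
    [0,0,0,0,0,0],
    [0,0,0,0,0,0],
    [0,0,0,0,0,0],
    [0,0,0,0,0,0],
  ],
  hand=0,
  squeeze=30,
)

```text
time_s: 5.82
position: [0.5521, 0.307, 0.0269]
ee_rot: [0.419, 0.908, 0.0, 0.0]
wrist_force: [-2.3, -0.6, 6.0]
grip_width: 0.0391
grip_force: 29.8
```

>>> arm_command(
  steps=[
    [0,0,-0.05,0,0,0],
    [0,0,-0.1,0,0,0],
    [0,0,-0.1,0,0,0],
    [0,0,-0.1,0,0,0],
    [0,0,0,0,0,0],
  ],
)

```text
time_s: 6.45
position: [0.5536, 0.3077, 0.1695]
ee_rot: [0.419, 0.908, 0.002, 0.002]
wrist_force: [-0.1, 0.6, -1.6]
grip_width: 0.0388
grip_force: 30.6
```

```bash
python3 - <<'E'
from h import *
s=r.state();print(s["position"],s["grip_width"],s["wrist_force"],rel([.5467,-.0514,.165],q(D)))
E
```

```text
[0.55360168 0.30768587 0.16945037] 0.03875056844813675 [-0.06283796  0.64235607 -1.60338616] (array([-0.6721, -0.5955,  0.009 ]), array([0.0009, 0.0003, 0.0001]))
```

>>> arm_command(
  steps=[
    [-0.084,-0.0744,0,0,0,0],
    [-0.084,-0.0744,0,0,0,0],
    [-0.084,-0.0744,0,0,0,0],
    [-0.084,-0.0744,0,0,0,0],
    [-0.084,-0.0744,0,0,0,0],
    [-0.084,-0.0744,0,0,0,0],
    [-0.084,-0.0744,0,0,0,0],
    [-0.084,-0.0744,0,0,0,0],
  ],
)

```text
time_s: 7.45
position: [0.5439, -0.0534, 0.1649]
ee_rot: [0.419, 0.908, -0.0, -0.001]
wrist_force: [0.1, -0.7, -0.9]
grip_width: 0.0389
grip_force: 30.7
```

>>> arm_command(
  steps=[
    [0,0,0.05,0,0,0],
    [0,0,0,0,0,0],
    [0,0,0,0,0,0],
  ],
)

```text
time_s: 7.82
position: [0.5446, -0.0517, 0.146]
ee_rot: [0.419, 0.908, -0.0, -0.0]
wrist_force: [0.0, -0.1, -0.8]
grip_width: 0.039
grip_force: 30.7
```

```bash
python3 - <<'E'
from h import *
s=r.state();im=capture("wrist")[:,:,::-1]
print(s["position"],s["ee_rot"],rel([.5467,-.0514,.060],q(D)))
cv2.imwrite("pics/w2.png",cv2.resize(im,(800,600)))
E
```

```text
[ 0.54457311 -0.05168019  0.1459645 ] [ 4.18894565e-01  9.08034799e-01 -2.64480563e-05 -3.81951899e-04] (array([-0.0024,  0.0037,  0.2158]), array([0.    , 0.    , 0.0002]))
```

View pics/w2.png

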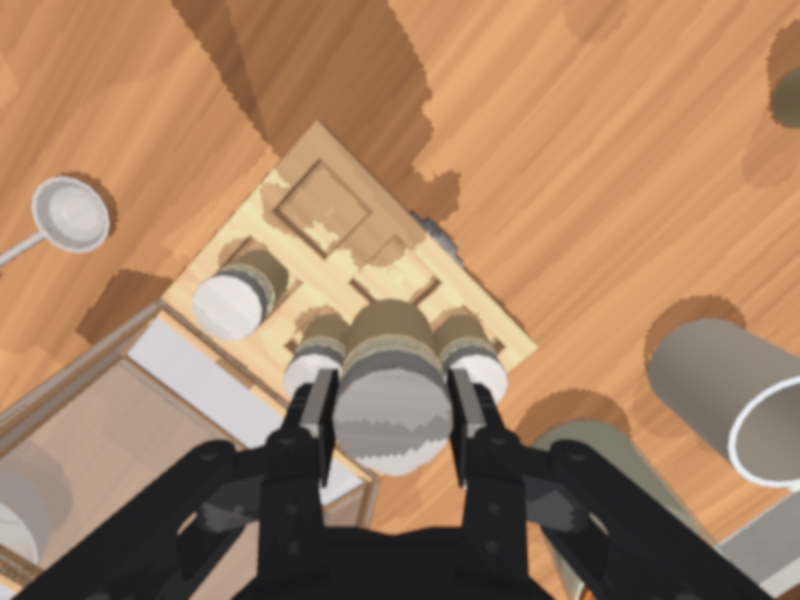

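The jar is held over pocket 1. Pocket 0's rim is centred at about (323,210), which I'll use to check the keeper fit.

```bash
python3 - <<'E'
from h import *
s=r.state();print([np.round(ray("wrist",np.array(p)/1.42857,.026,s),4) for p in((323,210),(428,214))])
print([np.round(ray("wrist",np.array(p)/1.42857,z,s),4) for p,z in(((229,306),.08),((537,348),.026),((319,121),.026))])
k=lambda x,y:np.round(np.exp(-1.6505j)*(x+1j*y)+.5436-.0937j,4)
print(k(-.042,-.068),k(.026,-.068),k(-.081,.107),k(-.081,-.107))
E
```

```text
[array([ 0.4793, -0.0445,  0.026 ]), array([ 0.5331, -0.0021,  0.026 ])]
[array([ 0.4736, -0.1113,  0.08  ]), array([ 0.6574, -0.0223,  0.026 ]), array([ 0.4447, -0.0035,  0.026 ])]
(0.4792-0.0464j) (0.4737-0.1142j) (0.6567-0.0215j) (0.4434-0.0044j)
```

>>> arm_command(
  steps=[
    [-0.002,0.006,0.03,0,0,0],
    [0,0,0.07,0,0,0],
    [0,0,0.07,0,0,0],
    [0,0,0.04,0,0,0],
    [0,0,0,0,0,0],
    [0,0,0,0,0,0],
  ],
)

```text
time_s: 8.62
position: [0.5479, -0.0513, 0.0629]
ee_rot: [0.419, 0.908, 0.0, 0.001]
wrist_force: [0.5, -0.5, -1.0]
grip_width: 0.039
grip_force: 30.7
```

```bash
python3 - <<'E'
from h import *
print(r.state()["wrist_force"],rel([.547,-.0508,.035],q(D)))
E
```

```text
[ 0.52711588 -0.49005092 -0.99303637] (array([ 0.0025, -0.001 ,  0.0697]), array([0.0001, 0.0002, 0.0001]))
```

>>> arm_command(
  steps=[
    [0.001,-0.001,0.02,0,0,0],
    [0.001,0,0.015,0,0,0],
    [0,0,0.012,0,0,0],
    [0,0,0.01,0,0,0],
    [0,0,0.008,0,0,0],
    [0,0,0.004,0,0,0],
    [0,0,0,0,0,0],
  ],
)

```text
time_s: 9.5
position: [0.5464, -0.0511, 0.0349]
ee_rot: [0.419, 0.908, -0.0, 0.0]
wrist_force: [-1.3, -0.6, 3.4]
grip_width: 0.0393
grip_force: 31.1
```

>>> arm_command(
  steps=[
    [0,0,0.001,0,0,0],
    [0,0,0,0,0,0],
    [0,0,0,0,0,0],
    [0,0,0,0,0,0],
  ],
  hand=0.85,
)

```text
time_s: 10.0
position: [0.5463, -0.0509, 0.034]
ee_rot: [0.419, 0.908, 0.0, -0.0]
wrist_force: [0.2, 0.2, -0.8]
grip_width: 0.0724
grip_force: 0.0
```

>>> arm_command(
  steps=[
    [0,0,-0.03,0,0,0],
    [0,0,-0.08,0,0,0],
    [0,0,-0.12,0,0,0],
    [0,0,-0.1,0,0,0],
    [0,0,0,0,0,0],
  ],
)

```text
time_s: 10.62
position: [0.5486, -0.0514, 0.1701]
ee_rot: [0.419, 0.908, 0.001, 0.003]
wrist_force: [0.2, -0.7, 0.5]
grip_width: 0.0727
grip_force: 0.0
```

```bash
python3 - <<'E'
from h import *
s=r.state();print(s["position"],s["grip_width"],rel([.4421,.2362,.165],q(D)))
E
```

```text
[ 0.54859315 -0.05138116  0.17005147] 0.07271310897292399 (array([0.72  , 0.2636, 0.0099]), array([0.0006, 0.0008, 0.0001]))
```

>>> arm_command(
  steps=[
    [0.103,0.0377,0,0,0,0],
    [0.103,0.0377,0,0,0,0],
    [0.103,0.0377,0,0,0,0],
    [0.103,0.0377,0,0,0,0],
    [0.103,0.0377,0,0,0,0],
    [0.103,0.0377,0,0,0,0],
    [0.102,0.0374,0,0,0,0],
    [0,0,0,0,0,0],
  ],
)

```text
time_s: 11.62
position: [0.4382, 0.2387, 0.1657]
ee_rot: [0.418, 0.909, -0.0, -0.0]
wrist_force: [-0.1, -0.3, 0.4]
grip_width: 0.0728
grip_force: 0.0
```

>>> arm_command(
  steps=[
    [0,0,0,0,0,0],
    [0,0,0,0,0,0],
  ],
)

```text
time_s: 11.88
position: [0.4401, 0.2358, 0.1659]
ee_rot: [0.42, 0.908, -0.0, -0.0]
wrist_force: [0.1, 0.2, -0.1]
grip_width: 0.0727
grip_force: 0.0
```

```bash
python3 - <<'E'
from h import *
s=r.state();im=capture("wrist")[:,:,::-1]
hsv=cv2.cvtColor(im,cv2.COLOR_BGR2HSV);m=((hsv[...,1]<45)&(hsv[...,2]>150)).astype(np.uint8)
n,_,st,ce=cv2.connectedComponentsWithStats(m)
for i in range(1,n):
    if st[i,4]>200:print(st[i],ce[i],ray("wrist",ce[i],.072,s))
print(s["position"],rel([.4421,.2362,.027],q(D)))
E
```

```text
[ 507   74   53   98 3879] [537.5960299  126.44599123] [0.56148792 0.42824822 0.072     ]
[ 254  184   43   42 1438] [275.27538248 204.3449235 ] [0.44003384 0.23637978 0.072     ]
[  0 350  46  32 723] [ 25.13001383 363.38865837] [ 0.35007289 -0.07910425  0.072     ]
[0.4400508  0.23580411 0.16591629] (array([-0.0024,  0.0045,  0.3474]), array([-0.    ,  0.    , -0.0002]))
```

>>> arm_command(
  steps=[
    [-0.0015,0,0.05,0,0,0],
    [0,0,0.1,0,0,0],
    [0,0,0.1,0,0,0],
    [0,0,0.06,0,0,0],
    [0,0,0.037,0,0,0],
    [0,0,0,0,0,0],
  ],
)

```text
time_s: 12.68
position: [0.4399, 0.2357, 0.0267]
ee_rot: [0.42, 0.908, -0.0, -0.0]
wrist_force: [-0.2, -0.8, -0.3]
grip_width: 0.0725
grip_force: 0.0
```

>>> arm_command(
  steps=[
    [0,0,0,0,0,0],
    [0,0,0,0,0,0],
    [0,0,0,0,0,0],
    [0,0,0,0,0,0],
    [0,0,0,0,0,0],
    [0,0,0,0,0,0],
  ],
  hand=0,
  squeeze=30,
)

```text
time_s: 13.42
position: [0.441, 0.2365, 0.0283]
ee_rot: [0.419, 0.908, 0.001, 0.001]
wrist_force: [-1.1, -1.2, 4.6]
grip_width: 0.0392
grip_force: 29.6
```

>>> arm_command(
  steps=[
    [0,0,-0.05,0,0,0],
    [0,0,-0.1,0,0,0],
    [0,0,-0.1,0,0,0],
    [0,0,-0.1,0,0,0],
    [0,0,0,0,0,0],
  ],
)

```text
time_s: 14.05
position: [0.4422, 0.2371, 0.1705]
ee_rot: [0.419, 0.908, 0.002, 0.002]
wrist_force: [0.2, -0.5, -2.0]
grip_width: 0.0389
grip_force: 31.0
```

```bash
python3 - <<'E'
from h import *
print(rel([.4792,-.0456,.165],q(D)))
E
```

```text
(array([-0.5978, -0.3882,  0.0129]), array([0.0009, 0.0003, 0.0001]))
```

>>> arm_command(
  steps=[
    [-0.085,-0.0555,0,0,0,0],
    [-0.085,-0.0555,0,0,0,0],
    [-0.085,-0.0555,0,0,0,0],
    [-0.085,-0.0555,0,0,0,0],
    [-0.085,-0.0555,0,0,0,0],
    [-0.085,-0.0555,0,0,0,0],
    [-0.085,-0.0555,0,0,0,0],
    [0,0,0.03,0,0,0],
  ],
)

```text
time_s: 15.05
position: [0.4768, -0.048, 0.1549]
ee_rot: [0.421, 0.907, -0.0, 0.001]
wrist_force: [0.5, 0.1, -2.1]
grip_width: 0.0388
grip_force: 31.0
```

>>> arm_command(
  steps=[
    [0,0,0.07,0,0,0],
    [0,0,0.07,0,0,0],
    [0,0,0.04,0,0,0],
    [0,0,0,0,0,0],
    [0,0,0,0,0,0],
  ],
)

```text
time_s: 15.68
position: [0.4763, -0.0452, 0.0835]
ee_rot: [0.419, 0.908, 0.0, 0.0]
wrist_force: [-0.2, 0.5, -1.3]
grip_width: 0.0387
grip_force: 31.0
```

```bash
python3 - <<'E'
from h import *
print(rel([.4792,-.0456,.036],q(D)))
E
```

```text
(array([-0.0054,  0.0049,  0.1187]), array([ 0.    , -0.    ,  0.0002]))
```

>>> arm_command(
  steps=[
    [-0.005,0.005,0.02,0,0,0],
    [0,0,0.02,0,0,0],
    [0,0,0.01,0,0,0],
    [0,0,0,0,0,0],
  ],
)

```text
time_s: 16.18
position: [0.4787, -0.0459, 0.0629]
ee_rot: [0.419, 0.908, -0.0, -0.0]
wrist_force: [-0.9, 0.0, -1.8]
grip_width: 0.0388
grip_force: 31.0
```

```bash
python3 - <<'E'
from h import *
print(rel([.4792,-.0456,.036],q(D)))
E
```

```text
(array([-0.0004,  0.0015,  0.0671]), array([-0.0001, -0.0001,  0.0001]))
```

>>> arm_command(
  steps=[
    [0,0.001,0.02,0,0,0],
    [0,0,0.015,0,0,0],
    [0,0,0.012,0,0,0],
    [0,0,0.01,0,0,0],
    [0,0,0.007,0,0,0],
    [0,0,0.003,0,0,0],
    [0,0,0,0,0,0],
  ],
)

```text
time_s: 17.05
position: [0.4795, -0.0457, 0.0366]
ee_rot: [0.419, 0.908, 0.0, 0.0]
wrist_force: [0.2, -0.6, -1.6]
grip_width: 0.0389
grip_force: 31.1
```

>>> arm_command(
  steps=[
    [0,0,0.001,0,0,0],
    [0,0,0,0,0,0],
    [0,0,0,0,0,0],
    [0,0,0,0,0,0],
  ],
  hand=0.85,
)

```text
time_s: 17.55
position: [0.4794, -0.0457, 0.0361]
ee_rot: [0.419, 0.908, 0.0, 0.0]
wrist_force: [0.6, -0.7, -0.7]
grip_width: 0.0726
grip_force: 0.0
```

>>> arm_command(
  steps=[
    [0,0,-0.03,0,0,0],
    [0,0,-0.08,0,0,0],
    [0,0,-0.12,0,0,0],
    [0,0,-0.12,0,0,0],
    [0,0,-0.12,0,0,0],
    [0,0,-0.12,0,0,0],
    [0,0,-0.08,0,0,0],
    [0,0,0,0,0,0],
  ],
)

```text
time_s: 18.55
position: [0.4805, -0.0459, 0.3071]
ee_rot: [0.419, 0.908, 0.0, 0.002]
wrist_force: [0.4, 0.3, 0.1]
grip_width: 0.0725
grip_force: 0.0
```

```bash
python3 - <<'E'
from h import *
s=r.state();a=capture("wrist")[:,:,::-1];b=capture("scene")[:,:,::-1]
print(s["position"])
cv2.imwrite("pics/c1.png",np.hstack([cv2.resize(a,(400,300)),cv2.resize(b[160:310,130:330],(400,300))]))
E
```

```text
[ 0.48048371 -0.04593133  0.30708466]
```

View pics/c1.png

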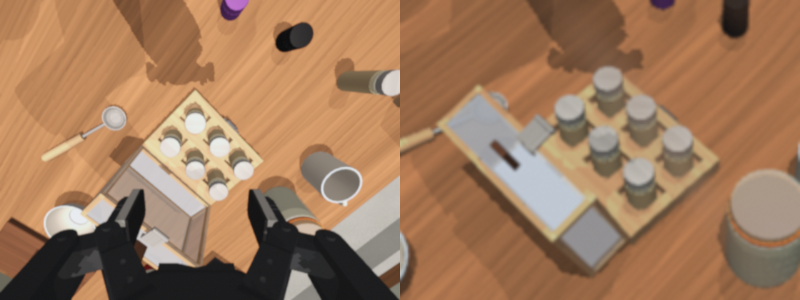

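All six jars stand in their pockets and the cover is still open. Next I turn the tool so it closes along the hinge line, and move over the tab.

>>> arm_command(
  steps=[
    [0,0,0,0,0,0.025],
    [0,0,0,0,0,0.025],
    [0,0,0,0,0,0.025],
    [0,0,0,0,0,0.025],
    [0,0,0,0,0,0.025],
    [0,0,0,0,0,0],
  ],
)

```text
time_s: 19.4
position: [0.4787, -0.0455, 0.303]
ee_rot: [0.734, 0.679, -0.001, -0.001]
wrist_force: [0.5, 0.1, -0.1]
grip_width: 0.0726
grip_force: 0.0
```

>>> arm_command(
  steps=[
    [-0.1,0.0333,0,0,0,0],
    [-0.1,0.0333,0,0,0,0],
    [-0.1,0.0333,0,0,0,0],
    [-0.1,0.0333,0,0,0,0],
    [-0.1,0.0333,0,0,0,0],
    [0,0,0,0,0,0],
    [0,0,0,0,0,0],
  ],
)

```text
time_s: 20.27
position: [0.5294, -0.2499, 0.3034]
ee_rot: [0.734, 0.679, -0.0, -0.001]
wrist_force: [-0.1, -0.3, -0.5]
grip_width: 0.0726
grip_force: 0.0
```

```bash
cat >> h.py <<'E'
PH=-.0797; HX=np.array([.5372,-.1744])
X0=np.array([np.cos(PH+np.pi/2),np.sin(PH+np.pi/2)])
def tab(th,up=0):
    f=.192*np.cos(th)-.038*np.sin(th);z=.027+.192*np.sin(th)+.038*np.cos(th)
    return np.r_[HX+X0*f,z-.0187+up]   # TCP for vertical tool, grasp at tab
E
python3 - <<'E'
from h import *
s=r.state();a=capture("wrist")[:,:,::-1]
print(s["position"],tab(1.8),rel(tab(1.8),q(PH)))
c=get_calibration("wrist");M=np.array(c["mount"]);T=R.from_quat(s["ee_rot"]).as_matrix()
for f in(-.02,0,.015):
  w=tab(1.8,.0187);w+=f*np.r_[-X0*.227,.974]
  p=M[:3,:3].T@(T.T@(w-s["position"])-M[:3,3]);print("expected px",(c["camera_matrix"]@p/p[2])[:2]*1.42857)
cv2.imwrite("pics/w3.png",cv2.resize(a,(800,600)))
E
```

```text
[ 0.52942735 -0.24985276  0.30340956] [ 0.53078067 -0.25477307  0.18664507] (array([-0.0131,  0.0044,  0.2927]), array([-0.0001, -0.0001,  0.0003]))
expected px [396.13779681 281.84675541]
expected px [396.33719087 297.21351068]
expected px [396.5034486  310.02653961]
```

View pics/w3.png

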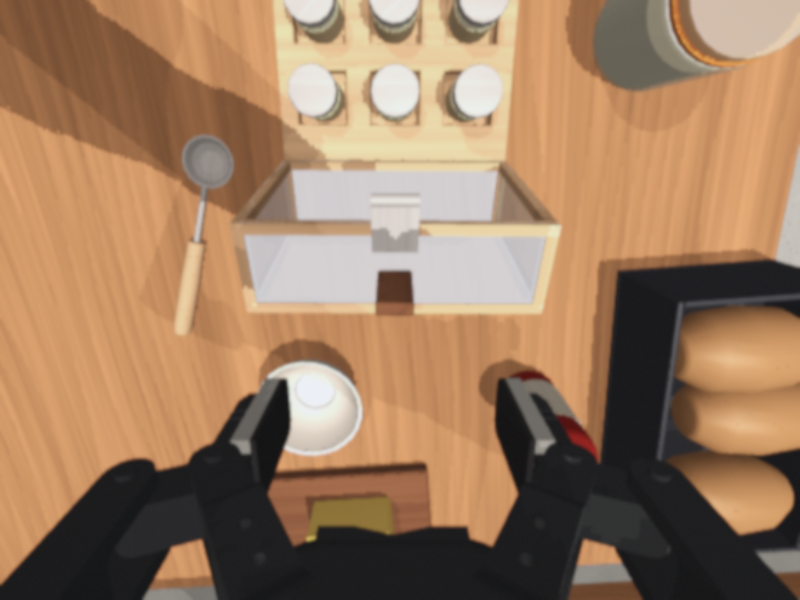

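The tab is at (395,272–315), which matches the prediction. I'll descend around it.

>>> arm_command(
  steps=[
    [-0.013,0.0044,0.05,0,0,0],
    [0,0,0.08,0,0,0],
    [0,0,0.07,0,0,0],
    [0,0,0.04,0,0,0],
    [0,0,0.03,0,0,0],
    [0,0,0.01,0,0,0],
    [0,0,0,0,0,0],
    [0,0,0,0,0,0],
  ],
)

```text
time_s: 21.32
position: [0.5316, -0.2558, 0.1928]
ee_rot: [0.735, 0.678, 0.0, 0.001]
wrist_force: [-0.3, 0.1, -0.0]
grip_width: 0.0724
grip_force: 0.0
```

```bash
python3 - <<'E'
from h import *
print(r.state()["wrist_force"],rel(tab(1.8),q(PH)))
E
```

```text
[-0.29050399  0.10440512 -0.01972791] (array([ 0.0024, -0.0021,  0.0153]), array([0.0002, 0.0001, 0.    ]))
```

>>> arm_command(
  steps=[
    [0.002,-0.002,0.008,0,0,0],
    [0,0,0,0,0,0],
    [0,0,0,0,0,0],
    [0,0,0,0,0,0],
    [0,0,0,0,0,0],
    [0,0,0,0,0,0],
    [0,0,0,0,0,0],
    [0,0,0,0,0,0],
  ],
  hand=0,
  squeeze=30,
)

```text
time_s: 22.32
position: [0.5303, -0.2548, 0.189]
ee_rot: [0.735, 0.678, -0.0, -0.0]
wrist_force: [-4.3, 0.9, 5.0]
grip_width: 0.0231
grip_force: 29.8
```

```bash
python3 - <<'E'
from h import *
print(r.state()["wrist_force"],rel(tab(1.8),q(PH)))
th=np.r_[np.linspace(1.8,.35,22),np.linspace(.30,.06,7)]
P=[np.array([.192*np.cos(t)-.038*np.sin(t),-.192*np.sin(t)-.038*np.cos(t)])/.4 for t in th]
for t,d in zip(th[1:],np.diff(P,axis=0)):print(round(t,3),np.round(d,4))
E
```

```text
[-4.28765143  0.93465987  4.95837025] (array([0.0001, 0.0013, 0.0059]), array([-0.,  0., -0.]))
1.731 [ 0.0312 -0.0128]
1.662 [ 0.0321 -0.0107]
1.593 [ 0.0327 -0.0084]
1.524 [ 0.0332 -0.0061]
1.455 [ 0.0336 -0.0038]
1.386 [ 0.0337 -0.0015]
1.317 [0.0338 0.0008]
1.248 [0.0336 0.0031]
1.179 [0.0333 0.0055]
1.11 [0.0329 0.0077]
1.04 [0.0323 0.01  ]
0.971 [0.0315 0.0122]
0.902 [0.0306 0.0143]
0.833 [0.0295 0.0164]
0.764 [0.0283 0.0184]
0.695 [0.027  0.0203]
0.626 [0.0255 0.0221]
0.557 [0.0239 0.0238]
0.488 [0.0222 0.0254]
0.419 [0.0204 0.0269]
0.35 [0.0185 0.0283]
0.3 [0.0122 0.0212]
0.26 [0.009  0.0174]
0.22 [0.0083 0.0177]
0.18 [0.0075 0.0181]
0.14 [0.0068 0.0183]
0.1 [0.0061 0.0186]
0.06 [0.0053 0.0188]
```

The tab is gripped at 23 mm. Now I follow the arc.

>>> arm_command(
  steps=[
    [0.0312,0,-0.0128,0,0,0],
    [0.0321,0,-0.0107,0,0,0],
    [0.0327,0,-0.0084,0,0,0],
    [0.0332,0,-0.0061,0,0,0],
    [0.0336,0,-0.0038,0,0,0],
    [0.0337,0,-0.0015,0,0,0],
    [0,0,0,0,0,0],
  ],
)

```text
time_s: 23.2
position: [0.5368, -0.1753, 0.2063]
ee_rot: [0.734, 0.679, 0.0, -0.0]
wrist_force: [-3.6, -1.9, 0.1]
grip_width: 0.023
grip_force: 29.9
```

```bash
python3 - <<'E'
from h import *
print(r.state()["wrist_force"],rel(tab(1.386),q(PH)))
E
```

```text
[-3.61083366 -1.86896463  0.11336118] (array([-0.0028,  0.0008,  0.0056]), array([-0.    , -0.    ,  0.0002]))
```

>>> arm_command(
  steps=[
    [0.0338,0,0.0008,0,0,0],
    [0.0336,0,0.0031,0,0,0],
    [0.0333,0,0.0055,0,0,0],
    [0.0329,0,0.0077,0,0,0],
    [0.0323,0,0.01,0,0,0],
    [0.0315,0,0.0122,0,0,0],
    [0.0306,0,0.0143,0,0,0],
    [0.0295,0,0.0164,0,0,0],
  ],
)

```text
time_s: 24.2
position: [0.5454, -0.0716, 0.1793]
ee_rot: [0.734, 0.679, 0.002, -0.0]
wrist_force: [-4.7, 5.2, 12.4]
grip_width: 0.0224
grip_force: 33.6
```

>>> arm_command(
  steps=[
    [0.0283,0,0.0184,0,0,0],
    [0.027,0,0.0203,0,0,0],
    [0.0255,0,0.0221,0,0,0],
    [0.0239,0,0.0238,0,0,0],
    [0,0,0,0,0,0],
  ],
)

```text
time_s: 24.82
position: [0.549, -0.0285, 0.1448]
ee_rot: [0.734, 0.679, 0.002, -0.001]
wrist_force: [-3.3, 10.6, 11.7]
grip_width: 0.0224
grip_force: 38.9
```

```bash
python3 - <<'E'
from h import *
print(r.state()["wrist_force"],rel(tab(.557),q(PH)))
E
```

```text
[-3.28685355 10.58469698 11.66709732] (array([-0.0088, -0.0003,  0.0068]), array([ 0.0003, -0.0008,  0.0004]))
```

>>> arm_command(
  steps=[
    [0.007,0,-0.006,0,0,0],
    [0.0222,0,0.0254,0,0,0],
    [0.0204,0,0.0269,0,0,0],
    [0.0185,0,0.0283,0,0,0],
    [0.0122,0,0.0212,0,0,0],
    [0,0,0,0,0,0],
  ],
)

```text
time_s: 25.58
position: [0.5514, 0.0029, 0.1056]
ee_rot: [0.734, 0.679, 0.002, -0.001]
wrist_force: [0.4, 9.6, 6.4]
grip_width: 0.0226
grip_force: 39.6
```

```bash
python3 - <<'E'
from h import *
print(r.state()["wrist_force"],rel(tab(.3),q(PH)))
E
```

```text
[0.42438254 9.62382172 6.35800608] (array([-0.0143, -0.0003,  0.0105]), array([ 0.0001, -0.0007,  0.0003]))
```

>>> arm_command(
  steps=[
    [0.015,0,0.015,0,0,0],
    [0.0083,0,0.0177,0,0,0],
    [0.0075,0,0.0181,0,0,0],
    [0.0068,0,0.0183,0,0,0],
    [0,0,0,0,0,0],
  ],
)

```text
time_s: 26.2
position: [0.5526, 0.0173, 0.0778]
ee_rot: [0.734, 0.679, 0.002, -0.001]
wrist_force: [0.8, 9.3, 4.0]
grip_width: 0.023
grip_force: 40.3
```

```bash
python3 - <<'E'
from h import *
print(r.state()["wrist_force"],rel(tab(.14),q(PH)))
E
```

```text
[0.76826179 9.30031358 3.97272585] (array([-0.0187, -0.0003,  0.0126]), array([ 0.0001, -0.0006,  0.0002]))
```

>>> arm_command(
  steps=[
    [0.01,0,0.014,0,0,0],
    [0.004,0,0.014,0,0,0],
    [0,0,0,0,0,0],
  ],
)

```text
time_s: 26.58
position: [0.553, 0.0218, 0.0665]
ee_rot: [0.734, 0.679, 0.001, -0.0]
wrist_force: [1.2, 6.2, 2.0]
grip_width: 0.0225
grip_force: 40.2
```

>>> arm_command(
  steps=[
    [0.003,0,0.01,0,0,0],
    [0,0,0,0,0,0],
    [0,0,0,0,0,0],
  ],
)

```text
time_s: 26.95
position: [0.5531, 0.0231, 0.0628]
ee_rot: [0.734, 0.679, 0.001, -0.001]
wrist_force: [1.3, 8.1, 1.7]
grip_width: 0.0225
grip_force: 40.3
```

```bash
python3 - <<'E'
from h import *
print(r.state()["wrist_force"],rel(tab(.06),q(PH)))
E
```

```text
[1.3291121  8.114768   1.67732631] (array([-0.022 , -0.0004,  0.0127]), array([ 0.0001, -0.0004,  0.0001]))
```

>>> arm_command(
  steps=[
    [0.005,0,0.008,0,0,0],
    [0,0,0,0,0,0],
    [0,0,0,0,0,0],
  ],
)

```text
time_s: 27.32
position: [0.5532, 0.0242, 0.0596]
ee_rot: [0.735, 0.678, 0.001, -0.0]
wrist_force: [2.2, 4.7, 0.2]
grip_width: 0.0228
grip_force: 40.2
```

>>> arm_command(
  steps=[
    [0.003,0,0.008,0,0,0],
    [0,0,0,0,0,0],
    [0,0,0,0,0,0],
  ],
)

```text
time_s: 27.7
position: [0.5533, 0.0253, 0.0565]
ee_rot: [0.735, 0.678, 0.0, 0.0]
wrist_force: [2.9, 4.6, 0.8]
grip_width: 0.0224
grip_force: 40.2
```

>>> arm_command(
  steps=[
    [0.003,0,0.008,0,0,0],
    [0,0,0,0,0,0],
    [0,0,0,0,0,0],
  ],
)

```text
time_s: 28.08
position: [0.5534, 0.0263, 0.0532]
ee_rot: [0.735, 0.678, 0.0, 0.0]
wrist_force: [3.7, 4.5, 0.2]
grip_width: 0.0227
grip_force: 40.1
```

```bash
python3 - <<'E'
from h import *
print(r.state()["wrist_force"],r.state()["position"],tab(.06),tab(0))
a=capture("scene")[:,:,::-1]
cv2.imwrite("pics/s2.png",cv2.resize(a[170:300,150:320],(785,600),interpolation=cv2.INTER_CUBIC))
E
```

```text
[3.70148222 4.48888406 0.23288642] [0.55335205 0.02630348 0.053243  ] [0.55227728 0.01437472 0.05774471] [0.5524862  0.01699052 0.0463    ]
```

View pics/s2.png

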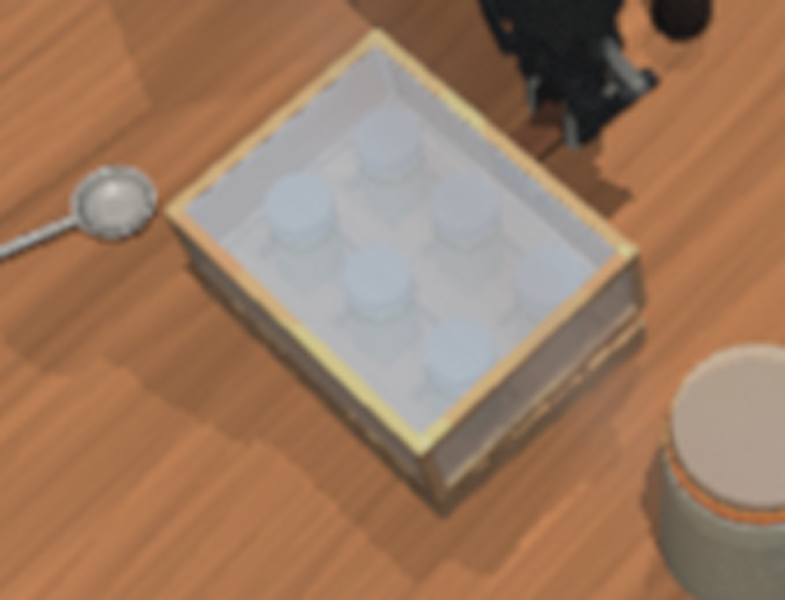

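The cover is almost closed with all six jars inside. I'll release the tab and lift straight up.

>>> arm_command(
  steps=[
    [0,0,0,0,0,0],
    [0,0,0,0,0,0],
    [0,0,0,0,0,0],
    [0,0,0,0,0,0],
  ],
  hand=0.7,
)

```text
time_s: 28.62
position: [0.5528, 0.0261, 0.0535]
ee_rot: [0.735, 0.678, -0.0, -0.0]
wrist_force: [0.7, 0.2, 0.8]
grip_width: 0.0596
grip_force: 0.0
```

>>> arm_command(
  steps=[
    [0,0,-0.03,0,0,0],
    [0,0,-0.07,0,0,0],
    [0,0,-0.1,0,0,0],
    [0,0,-0.05,0,0,0],
    [0,0,0,0,0,0],
  ],
)

```text
time_s: 29.25
position: [0.5542, 0.0261, 0.1558]
ee_rot: [0.735, 0.678, 0.001, 0.001]
wrist_force: [0.4, -0.1, -0.5]
grip_width: 0.0599
grip_force: 0.0
```

>>> arm_command(
  steps=[
    [0,0,0,0,0,0],
    [0,0,0,0,0,0],
    [0,0,0,0,0,0],
    [0,0,0,0,0,0],
  ],
  hand=0,
)

```text
time_s: 29.75
position: [0.5527, 0.0262, 0.1532]
ee_rot: [0.735, 0.678, -0.0, -0.0]
wrist_force: [0.2, 0.6, -0.4]
grip_width: 0.0
grip_force: 0.0
```

```bash
python3 - <<'E'
from h import *
P=np.r_[HX+X0*.140,.11];print(P,r.state()["position"],rel(P,q(PH)))
E
```

```text
[ 0.54834619 -0.03484441  0.11      ] [0.55267425 0.02619203 0.15318054] (array([-0.153 ,  0.0014,  0.1079]), array([-0.0001, -0.    ,  0.    ]))
```

>>> arm_command(
  steps=[
    [-0.075,0,0,0,0,0],
    [-0.078,0,0,0,0,0],
    [0,0,0.05,0,0,0],
    [0,0,0.04,0,0,0],
    [0,0,0,0,0,0],
    [0,0,0,0,0,0],
  ],
)

```text
time_s: 30.5
position: [0.5483, -0.0348, 0.1181]
ee_rot: [0.735, 0.678, 0.0, 0.0]
wrist_force: [-0.2, -0.4, 0.1]
grip_width: 0.0002
grip_force: 0.0
```

>>> arm_command(
  steps=[
    [0,0,0.008,0,0,0],
    [0,0,0.005,0,0,0],
    [0,0,0.005,0,0,0],
    [0,0,0.005,0,0,0],
    [0,0,0,0,0,0],
  ],
)

```text
time_s: 31.12
position: [0.5479, -0.0348, 0.1082]
ee_rot: [0.735, 0.678, -0.0, -0.0]
wrist_force: [-0.4, 0.3, 0.4]
grip_width: -0.0001
grip_force: 0.0
```

>>> arm_command(
  steps=[
    [0,0,0.005,0,0,0],
    [0,0,0.005,0,0,0],
    [0,0,0.005,0,0,0],
    [0,0,0,0,0,0],
  ],
)

```text
time_s: 31.62
position: [0.5478, -0.0348, 0.1022]
ee_rot: [0.735, 0.678, -0.0, -0.0]
wrist_force: [0.1, 0.7, -1.0]
grip_width: -0.0
grip_force: 0.0
```

>>> arm_command(
  steps=[
    [0,0,0.005,0,0,0],
    [0,0,0.005,0,0,0],
    [0,0,0,0,0,0],
  ],
)

```text
time_s: 32.0
position: [0.5479, -0.0348, 0.0982]
ee_rot: [0.735, 0.678, -0.0, -0.0]
wrist_force: [-0.3, 0.2, -0.1]
grip_width: 0.0
grip_force: 0.0
```

>>> arm_command(
  steps=[
    [0,0,0.004,0,0,0],
    [0,0,0.004,0,0,0],
    [0,0,0,0,0,0],
  ],
)

```text
time_s: 32.38
position: [0.5479, -0.0348, 0.095]
ee_rot: [0.735, 0.678, -0.0, -0.0]
wrist_force: [-0.2, 0.1, -0.2]
grip_width: 0.0005
grip_force: 0.0
```

>>> arm_command(
  steps=[
    [0,0,0.004,0,0,0],
    [0,0,0,0,0,0],
    [0,0,0,0,0,0],
  ],
)

```text
time_s: 32.75
position: [0.548, -0.0349, 0.0936]
ee_rot: [0.735, 0.678, 0.0, 0.0]
wrist_force: [-0.2, 0.7, -0.7]
grip_width: 0.0
grip_force: 0.0
```

>>> arm_command(
  steps=[
    [0,0,0.004,0,0,0],
    [0,0,0,0,0,0],
    [0,0,0,0,0,0],
  ],
)

```text
time_s: 33.12
position: [0.548, -0.0348, 0.092]
ee_rot: [0.735, 0.678, -0.0, -0.0]
wrist_force: [-0.0, -0.3, -0.2]
grip_width: 0.0003
grip_force: 0.0
```

>>> arm_command(
  steps=[
    [0,0,0.004,0,0,0],
    [0,0,0,0,0,0],
    [0,0,0,0,0,0],
  ],
)

```text
time_s: 33.5
position: [0.548, -0.0348, 0.0904]
ee_rot: [0.735, 0.678, -0.0, -0.0]
wrist_force: [-0.1, 0.4, 0.8]
grip_width: 0.0
grip_force: 0.0
```

>>> arm_command(
  steps=[
    [0,0,0.004,0,0,0],
    [0,0,0.003,0,0,0],
    [0,0,0,0,0,0],
  ],
)

```text
time_s: 33.88
position: [0.5479, -0.0348, 0.0875]
ee_rot: [0.735, 0.678, -0.0, -0.0]
wrist_force: [0.4, -0.4, -0.7]
grip_width: -0.0001
grip_force: 0.0
```

>>> arm_command(
  steps=[
    [0,0,0.004,0,0,0],
    [0,0,0.003,0,0,0],
    [0,0,0,0,0,0],
  ],
)

```text
time_s: 34.25
position: [0.548, -0.0348, 0.0847]
ee_rot: [0.735, 0.678, -0.0, -0.0]
wrist_force: [-0.0, -0.4, 0.9]
grip_width: -0.0
grip_force: 0.0
```

Contact should have come at about 0.095, so I'll look before going lower.

```bash
python3 - <<'E'
from h import *
b=capture("scene")[:,:,::-1];a=capture("wrist")[:,:,::-1];t=capture("top")[:,:,::-1]
A=cv2.resize(b[150:300,150:350],(400,300),interpolation=cv2.INTER_CUBIC)
B=cv2.resize(a,(400,300));C=cv2.resize(t[165:295,240:413],(400,300),interpolation=cv2.INTER_CUBIC)
D_=cv2.resize(b,(400,300))
cv2.imwrite("pics/m.png",np.vstack([np.hstack([A,B]),np.hstack([C,D_])]))
E
```

```text
(no output)
```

View pics/m.png

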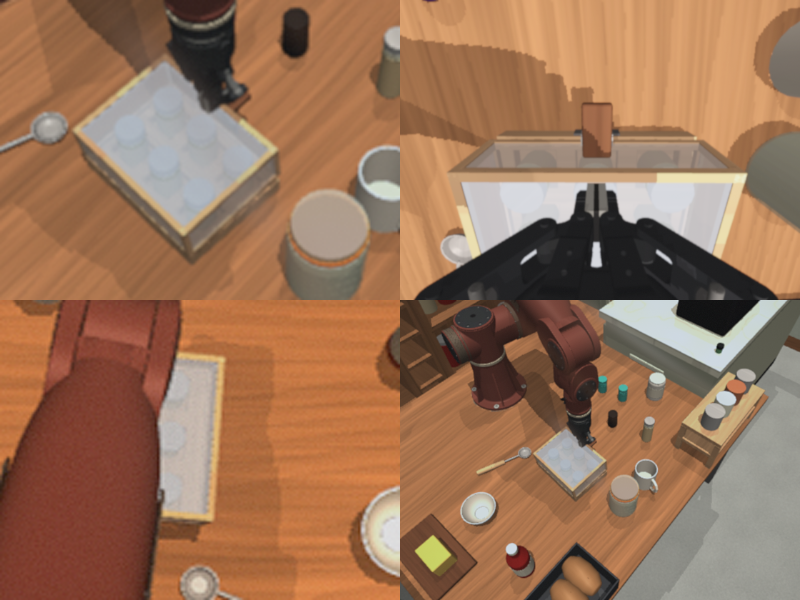

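The fingertips are over the front of the cover top, in line with the tab and just above the panel. In this image the closed tips look about 10 mm behind the nominal TCP. I'll keep lowering in small steps, watching the force.

>>> arm_command(
  steps=[
    [0,0,0.004,0,0,0],
    [0,0,0,0,0,0],
    [0,0,0,0,0,0],
  ],
)

```text
time_s: 34.78
position: [0.5481, -0.0348, 0.0832]
ee_rot: [0.735, 0.678, 0.0, 0.0]
wrist_force: [0.9, -0.2, 1.1]
grip_width: 0.0003
grip_force: 0.5
```

>>> arm_command(
  steps=[
    [0,0,0.004,0,0,0],
    [0,0,0,0,0,0],
    [0,0,0,0,0,0],
  ],
)

```text
time_s: 35.15
position: [0.5483, -0.0345, 0.0824]
ee_rot: [0.735, 0.678, 0.001, 0.0]
wrist_force: [-3.1, 1.7, 10.5]
grip_width: 0.0
grip_force: 5.1
```

>>> arm_command(
  steps=[
    [0,0,0.004,0,0,0],
    [0,0,0,0,0,0],
    [0,0,0,0,0,0],
  ],
)

```text
time_s: 35.52
position: [0.5484, -0.0337, 0.0808]
ee_rot: [0.734, 0.679, 0.001, -0.0]
wrist_force: [-2.6, 5.5, 10.5]
grip_width: 0.0001
grip_force: 5.0
```

>>> arm_command(
  steps=[
    [0,0,0.004,0,0,0],
    [0,0,0,0,0,0],
    [0,0,0,0,0,0],
  ],
)

```text
time_s: 35.9
position: [0.5485, -0.0337, 0.079]
ee_rot: [0.734, 0.679, 0.001, -0.0]
wrist_force: [-0.1, 4.7, 7.5]
grip_width: 0.0003
grip_force: 3.8
```

>>> arm_command(
  steps=[
    [0,0,0.004,0,0,0],
    [0,0,0,0,0,0],
    [0,0,0,0,0,0],
  ],
)

```text
time_s: 36.28
position: [0.5483, -0.0346, 0.077]
ee_rot: [0.735, 0.678, 0.0, 0.0]
wrist_force: [0.4, 2.2, 1.0]
grip_width: 0.0
grip_force: 1.2
```

>>> arm_command(
  steps=[
    [0,0,0.004,0,0,0],
    [0,0,0,0,0,0],
    [0,0,0,0,0,0],
  ],
)

```text
time_s: 36.65
position: [0.5476, -0.0351, 0.0748]
ee_rot: [0.735, 0.678, -0.0, -0.0]
wrist_force: [0.1, -0.1, -0.0]
grip_width: 0.0003
grip_force: 0.0
```

The force peaked at 10.5 N and then dropped to zero, so it has snapped. I'll press once more to confirm it's solid.

>>> arm_command(
  steps=[
    [0,0,0.004,0,0,0],
    [0,0,0.004,0,0,0],
    [0,0,0,0,0,0],
  ],
)

```text
time_s: 37.02
position: [0.548, -0.0349, 0.0719]
ee_rot: [0.735, 0.678, -0.0, -0.0]
wrist_force: [-1.3, -0.1, -0.0]
grip_width: -0.0002
grip_force: 0.0
```

>>> arm_command(
  steps=[
    [0,0,0.004,0,0,0],
    [0,0,0,0,0,0],
    [0,0,0,0,0,0],
  ],
)

```text
time_s: 37.4
position: [0.5481, -0.0349, 0.0716]
ee_rot: [0.735, 0.678, 0.0, 0.0]
wrist_force: [-5.5, 0.3, 16.6]
grip_width: -0.0002
grip_force: 7.8
```

The stop is solid at 16.6 N, 11 mm below first contact, which matches the cover going from about 0.08 rad to 0. I'll retract and hand in.

>>> arm_command(
  steps=[
    [0,0,-0.01,0,0,0],
    [0,0,-0.05,0,0,0],
    [0,0,-0.1,0,0,0],
    [0,0,-0.1,0,0,0],
    [0,0,-0.1,0,0,0],
    [0,0,0,0,0,0],
    [0,0,0,0,0,0],
  ],
)

```text
time_s: 38.28
position: [0.5477, -0.0348, 0.2137]
ee_rot: [0.735, 0.678, -0.0, -0.0]
wrist_force: [-0.2, -0.2, -0.2]
grip_width: -0.0001
grip_force: 0.0
```

```bash
python3 - <<'E'
from h import *
print(r.state()["wrist_force"],r.state()["position"]);print(r.sign_off())
E
```

```text
[-0.22637321 -0.24985665 -0.21769896] [ 0.54773631 -0.03475746  0.21374801]
the job is handed in; nothing more can be done
None
```

I placed both spare jars in the two empty pockets (0 and 1), lowered the cover by its tab and pressed it until it snapped shut, then handed the job in at about 38 s; sign-off returned no verdict, so the snap is judged from the force readings.

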